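Press home a row of snap caps along a curved seam line

TASK

With the fingertips, follow the curved row of five brass snap caps on the red plate from the end with the white dot to the other end, gently pressing each cap fully home in turn, one at a time. From the first cap to the last keep to the row and keep the fingertips within about five centimetres of the plate; only touch the caps, pick nothing up, and leave the tools, jars and everything else where they stand. Finish with the hand clear.

Things in the scene. Friction and masses are not known exactly. Their poses are not given: they have to be found in the camera images.
- jig: Red assembly plate fixed on a green cutting mat (3 thick): 250 long (its x) x 120 (its y) x 12 thick, any yaw. Origin: centre of its underside, 3 above the table; z up; its top face is at plate z = 12. Five brass caps stand in a curved row joined by a dashed black line; a white dot 20 wide, flat on the plate at plate x -112, y -28, marks the end where the row starts (cap 1).
- cap1_top (a point): Middle of the domed top of brass cap 1 of the row (1 is next to the white dot, 5 is last), 22 wide, at plate x -84, y -15. The point moves with the cap: it stands about 8 above the plate's face when the cap is up and 2 above it when home.
- cap1 (a joint): How far cap 1 is pressed in, in m: 0 is fully up, 0.006 fully home at a hard stop. It starts at 0 to 0.001, slides straight down against about 4 N of friction and stays where it is left (no spring). Neighbouring caps are 42 to 48 mm apart.
- cap2_top (a point): Middle of the domed top of brass cap 2 of the row (1 is next to the white dot, 5 is last), 22 wide, at plate x -42, y 7.5. The point moves with the cap: it stands about 8 above the plate's face when the cap is up and 2 above it when home.
- cap2 (a joint): How far cap 2 is pressed in, in m: 0 is fully up, 0.006 fully home at a hard stop. It starts at 0 to 0.001, slides straight down against about 4 N of friction and stays where it is left (no spring). Neighbouring caps are 42 to 48 mm apart.
- cap3_top (a point): Middle of the domed top of brass cap 3 of the row (1 is next to the white dot, 5 is last), 22 wide, at plate x 0, y 15. The point moves with the cap: it stands about 8 above the plate's face when the cap is up and 2 above it when home.
- cap3 (a joint): How far cap 3 is pressed in, in m: 0 is fully up, 0.006 fully home at a hard stop. It starts at 0 to 0.001, slides straight down against about 4 N of friction and stays where it is left (no spring). Neighbouring caps are 42 to 48 mm apart.
- cap4_top (a point): Middle of the domed top of brass cap 4 of the row (1 is next to the white dot, 5 is last), 22 wide, at plate x 42, y 7.5. The point moves with the cap: it stands about 8 above the plate's face when the cap is up and 2 above it when home.
- cap4 (a joint): How far cap 4 is pressed in, in m: 0 is fully up, 0.006 fully home at a hard stop. It starts at 0 to 0.001, slides straight down against about 4 N of friction and stays where it is left (no spring). Neighbouring caps are 42 to 48 mm apart.
- cap5_top (a point): Middle of the domed top of brass cap 5 of the row (1 is next to the white dot, 5 is last), 22 wide, at plate x 84, y -15. The point moves with the cap: it stands about 8 above the plate's face when the cap is up and 2 above it when home.
- cap5 (a joint): How far cap 5 is pressed in, in m: 0 is fully up, 0.006 fully home at a hard stop. It starts at 0 to 0.001, slides straight down against about 4 N of friction and stays where it is left (no spring). Neighbouring caps are 42 to 48 mm apart.
- tin: Bystander, loose, leave alone: open steel tin, 38 wide, 22 high, standing on the plate at plate x 0, y -38 (mm). Origin: centre of its underside.
- anvil: Bystander, loose, leave alone: small dark steel setting anvil, 28 wide, 16 high, standing on the plate at plate x 100, y 36 (mm). Origin: centre of its underside.
- glue: Bystander, loose, leave alone: white glue jar with a cap, 52 wide, 55 high, standing on the mat just outside the plate's -y side (mm). Origin: centre of its underside.
- awl: Bystander, loose, leave alone: awl lying on the mat outside the plate's -y side, wooden handle 82 long and 23 thick plus a 50 long steel spike (mm). Origin: centre of its underside, near the front of the handle; spike to its +x.
- brush: Bystander, loose, leave alone: dark wooden brush 130 x 45, 38 high, lying bristles down on the mat outside the plate's +y side (mm). Origin: centre of its underside.
- mug: Bystander, loose, leave alone: dark metal mug, 80 wide, 90 high, towards the left of the mat (mm). Origin: centre of its underside.
- spool: Bystander, loose, leave alone: reddish thread spool, 44 wide, 58 high, standing towards the right of the mat (mm). Origin: centre of its underside.
- maul: Bystander, loose, leave alone: upright maul, white head 60 wide, wooden handle upward, 192 high, towards the right of the mat (mm). Origin: centre of its underside.

How it is judged (in metres and radians):
On the way, in this order (a step that is already met when the one before it is completed fails the run):
1. cap 1 is pressed home (the one by the white dot) (value of joint cap1 above 0.005 m), for 0.1 s.
2. cap 2 is pressed home, after cap 1 (value of joint cap2 above 0.005 m), for 0.1 s.
3. cap 3 is pressed home, after cap 2 (value of joint cap3 above 0.005 m), for 0.1 s.
4. cap 4 is pressed home, after cap 3 (value of joint cap4 above 0.005 m), for 0.1 s.
5. cap 5 is pressed home, after cap 4 (value of joint cap5 above 0.005 m), for 0.1 s.
At the end, for the whole second after the job is handed in: All five caps are pressed in by more than 5 of their 6 mm, and every loose thing stands at rest within 15 mm of where it began (value of joint each of cap1, cap2, cap3, cap4, cap5 above 0.005 m and distance of each of tin, anvil, glue, awl, brush, mug, spool, maul from where it was at the start of the episode below 0.015 m and linear speed of each of tin, anvil, glue, awl, brush, mug, spool, maul below 0.02 m/s); the robot touches nothing.
It fails at once if the robot presses on a cap or the plate with more than 40 N (contact force between any of the arm, the fingers and jig above 40 N).
It fails at once if between the first and the last cap the fingertips rise more than about 55 mm above the plate (value of joint cap1 above 0.005 m and value of joint cap5 below 0.005 m and z of the grasp point in the frame of jig above 0.087 m).
It fails at once if between the first and the last cap the fingertips leave the row (over 80 mm from every cap) (value of joint cap1 above 0.005 m and value of joint cap5 below 0.005 m and horizontal distance between the grasp point and cap1_top above 0.08 m and horizontal distance between the grasp point and cap2_top above 0.08 m and horizontal distance between the grasp point and cap3_top above 0.08 m and horizontal distance between the grasp point and cap4_top above 0.08 m and horizontal distance between the grasp point and cap5_top above 0.08 m).
It fails at once if a bystander is pushed, lifted or carried by more than 15 mm (distance of any of tin, anvil, glue, awl, brush, mug, spool, maul from where it was at the start of the episode above 0.015 m).
It fails at once if a bystander is tipped (angle between any of tin, anvil, glue, awl, brush, mug, spool, maul's own z axis and vertical above 0.35 rad).
It also fails if it takes over 48 s, if anything falls off the work surface, if the arm or the gripper's body presses on something with over 40 N, if the wrist force passes 120 N, or if a joint passes its speed limit or range.

ROBOT

A 7-joint arm with a two-finger parallel gripper is mounted at the origin on the work surface. World frame = base frame: x ahead of the robot, y to its left, z up, the work surface at z = 0. Lengths are in mm, angles in rad, forces in N, time in s.
With the tool pointing down it reaches from about 400 to 875 mm from the base axis. Payload 4.4 kg.
Tool frame: the origin (TCP) lies at the very end of the fingers, on their centre line; the grasp point (between the pads) lies 19 mm behind it; z points along the fingers, y is the direction in which the jaws open and shut (so a half turn about z gives the same grasp; the last joint's range is limited). The gripper opens to 85 mm and grips with 20 to 120 N. Pads are 22 mm wide; open, the fingers measure 114 mm over their backs; the gripper's body (76 mm by 85 mm) begins 54 mm behind the grasp point. The pads swing forward as they close: fully open they stand 13 mm farther back than shut.
Start: joints at [-1.36, 0.628, 0.038, 1.517, -0.027, 0.996, -0.02], TCP at [177.607, 625.279, 231.313] pointing down, gripper open.
Joint ranges: [-3.06, 3.06], [-0.37, 2.12], [-1.25, 1.32], [0.18, 2.47], [-1.1, 4.24], [0.23, 1.98], [-2.94, 2.94]. Speed limits (rad/s): [2.57, 2.57, 3.14, 3.14, 3.14, 3.14, 3.14].

INTERFACE

Orientations are given as [roll, pitch, yaw] about the fixed x, y, z axes, in that order (R = Rz(yaw) Ry(pitch) Rx(roll)).
In Python, from cell import ctrl gives the robot as it stands. The module is installed in compiled form; this text tells all that it offers.
- The arm moves only by the shell command python3 -m jog 'ROWS'. ROWS is text: rows parted by semicolons, each of 7 numbers parted by spaces: the shift along the tool's x, y, z in mm, then the turn, a rotation vector about the tool's x, y, z in degrees, then the opening, from -1 (shut) to 1 (fully open). In form: x y z wx wy wz claw; .... A call has 1 to 8 rows; each row is the pose to reach, as a shift and turn from the pose commanded when the call began, along the tool's axes at that moment; what a row does not reach only later rows make up. A row lasts 1/8 s, in which the tool goes at most 62.5 mm and 10.7 degrees, less where a joint would pass 70% of its speed; a pose out of reach is approached as far as the arm can. A call with a gripper value outside its range is refused whole. The fingers move at their own pace and stop on an object; the grip force is fixed at half the most. Time passes only in rows, so rows that repeat a pose let the fingers close. It gives the time, the measured TCP pose, the force and the opening at its end, in the units of the state.
- ctrl.read_state(): the state, without advancing time (a new reading comes with each control period).
- ctrl.get_image(name): name is "scene" or "top" or "wrist"; returns a dict with "image" (384x512x3 uint8, red, green, blue), "z_map" (384x512 float32, mm along the optical axis (not along the pixel's ray), 0 where there is no reading), "vertical_fov" (degrees; the focal length in pixels is half the picture's height over the tangent of half this angle, whatever the lens; pixels are square), "cx", "cy" (the principal point, pixels), "extrinsics" (4x4, takes a point from world to camera coordinates); the wrist camera has in their place "hand_eye" (4x4, takes a point from camera to tool coordinates, whose origin is the TCP and whose axes are the flange's). Camera axes: x right, y down, z forward; pixel columns grow to the right and rows downward; lengths in mm; the calibration is good to about 2 mm. The wrist camera is an equidistant fisheye: a pixel r from the principal point sees the ray r / f radians off the axis. A picture is of the moment at which its call begins: read the wrist's pose just before it.
- ctrl.finish_job(): hands the job in, once; it reports no verdict.
The state is a dict: "clock": time; "qpos": joint angles; "qd": joint speeds; "tau": joint torques, N m; "eef_pos": TCP position; "tool_rot": TCP orientation; "force": force on the tool from outside, world axes, zero at the start; "torque": the same for the moment, N m; "width": finger opening in mm.
Only numpy, scipy, OpenCV 4.12 (cv2) and the standard library are available. Lean on these libraries where they do the work, as an engineer would, in place of code of your own. Each camera call takes 0.05 s, during which the arm holds its last target.

## Working session

There is one attempt and no reset: what is moved stays moved. The work goes in short steps, Python scripts to look and compute and a shell command to move; the robot and the scene stay as the last step left them, time stands still between calls to the robot, and variables do not carry over. Pictures are saved under pics/ and viewed, and the job is handed in when it is done.

```bash
mkdir -p pics; python3 - <<'E'
from cell import ctrl
import cv2,numpy as np
s=ctrl.read_state()
print({k:np.round(v,3).tolist() for k,v in s.items()})
for n in("scene","top","wrist"):
    d=ctrl.get_image(n)
    np.save(f'pics/{n}0.npy',d,allow_pickle=True)
    cv2.imwrite(f'pics/{n}0.png',d['image'][...,::-1])
    print(n,d['vertical_fov'],d['cx'],d['cy'],np.round(d.get('extrinsics',d.get('hand_eye')),3).tolist())
E
```

```text
{'clock': 0.0, 'qpos': [-1.36, 0.629, 0.038, 1.518, -0.027, 0.996, -0.02], 'qd': [-0.001, 0.002, -0.001, 0.001, 0.0, -0.001, 0.0], 'tau': [0.0, -56.341, 1.226, -19.345, 0.011, 0.01, -0.0], 'eef_pos': [177.443, 624.638, 230.388], 'tool_rot': [-3.14, 0.0, 2.865], 'force': [0.054, -0.504, -0.047], 'torque': [-0.034, -0.006, -0.05], 'width': 85.493}
scene 42.427589270743304 251.26431388633262 188.6854592910755 [[-0.89, 0.456, 0.016, 502.863], [0.256, 0.528, -0.81, -92.057], [-0.378, -0.717, -0.586, 1452.545], [0.0, 0.0, 0.0, 1.0]]
top 55.46450830318591 253.9922398794222 196.7907611719145 [[0.062, -0.998, 0.002, -27.06], [-0.977, -0.061, -0.207, 552.468], [0.206, 0.011, -0.978, 1026.071], [0.0, 0.0, 0.0, 1.0]]
wrist 65.70646984690485 254.44688123949433 192.07845753415486 [[-0.0, -0.946, -0.323, 83.825], [1.0, -0.0, -0.001, 0.375], [0.0, -0.323, 0.946, -143.132], [0.0, 0.0, 0.0, 1.0]]
```

View pics/scene0.png

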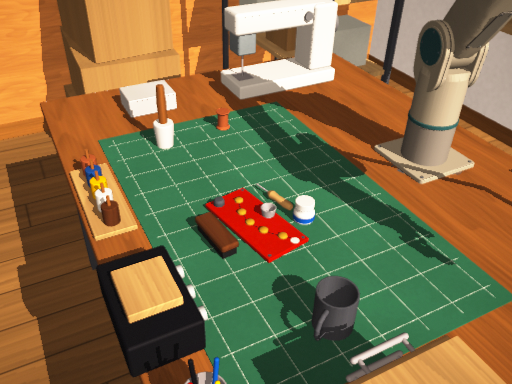

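View pics/top0.png

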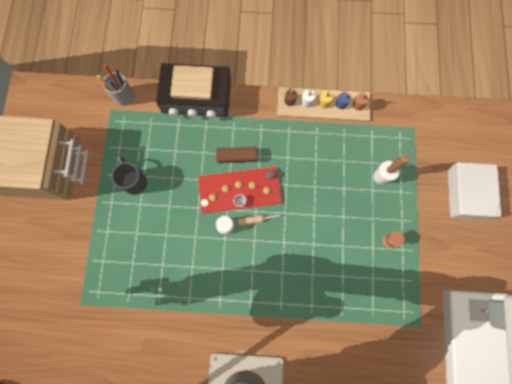

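View pics/wrist0.png

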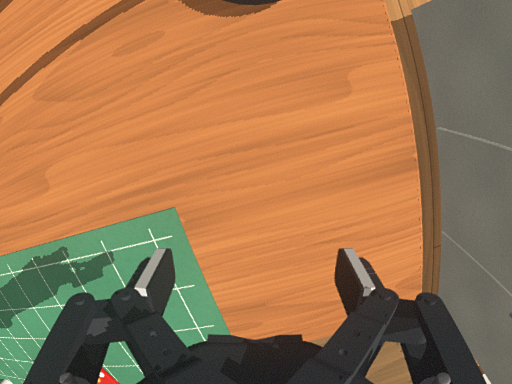

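Scene and top views agree. In the top view the plate is centred near (240,190), with the white dot at its left end (205,203) and the caps running right to (266,190). The arm is off to the +y side. I'll measure the plate in both views next.

```bash
cat > h.py <<'E'
import cv2,numpy as np
def rays(d,uv,T=None):
    """uv Nx2 -> origin, dirs in world. T: tool->world for wrist"""
    uv=np.atleast_2d(np.asarray(uv,float)); f=192/np.tan(np.radians(d['vertical_fov'])/2)
    p=(uv-[d['cx'],d['cy']])/f
    if 'hand_eye' in d:
        r=np.linalg.norm(p,axis=1,keepdims=True)+1e-12
        dc=np.hstack([p/r*np.sin(r),np.cos(r)]); M=T@d['hand_eye']
    else:
        dc=np.hstack([p,np.ones((len(p),1))]); M=np.linalg.inv(d['extrinsics'])
    return M[:3,3],dc@M[:3,:3].T
def onplane(d,uv,z,T=None):
    o,v=rays(d,uv,T); return o+v*((z-o[2])/v[:,2])[:,None]
def toolT(s):
    from scipy.spatial.transform import Rotation as R
    T=np.eye(4);T[:3,:3]=R.from_euler('xyz',s['tool_rot']).as_matrix();T[:3,3]=s['eef_pos'];return T
def masks(im):
    h=cv2.cvtColor(im,cv2.COLOR_RGB2HSV); H,S,V=[h[...,i].astype(int) for i in range(3)]
    red=((H<5)|(H>174))&(S>200)&(V>120)
    brass=(H>12)&(H<32)&(S>110)&(V>110)
    white=(S<60)&(V>180)
    return [m.astype(np.uint8)*255 for m in(red,brass,white)]
P=np.array([[-84,-15],[-42,7.5],[0,15],[42,7.5],[84,-15.]])
DOT=np.array([-112,-28.])
def rigid(A,B):
    a=A-A.mean(0);b=B-B.mean(0)
    th=np.arctan2((a[:,0]*b[:,1]-a[:,1]*b[:,0]).sum(),(a*b).sum())
    R=np.array([[np.cos(th),-np.sin(th)],[np.sin(th),np.cos(th)]])
    t=B.mean(0)-R@A.mean(0); return th,R,t,np.linalg.norm(A@R.T+t-B,axis=1)
def caps(d,T=None,zc=21.5,amin=8):
    red,br,wh=masks(d['image'])
    cs,_=cv2.findContours(red,cv2.RETR_EXTERNAL,cv2.CHAIN_APPROX_NONE)
    c=max(cs,key=cv2.contourArea); hull=np.zeros_like(red)
    cv2.fillPoly(hull,[cv2.convexHull(c)],255)
    out={}
    for n,m in(('brass',br),('white',wh)):
        k,l,st,ce=cv2.connectedComponentsWithStats(m&hull)
        out[n]=[(ce[i],st[i,4]) for i in range(1,k) if st[i,4]>=amin]
    rr=cv2.minAreaRect(onplane(d,c[:,0,:].astype(float),15,T)[:,:2].astype(np.float32))
    return out,rr
E
python3 - <<'E'
from h import *
for n in('top','scene'):
    d=np.load(f'pics/{n}0.npy',allow_pickle=True).item()
    o,rr=caps(d,amin=4); print(n,rr)
    for k in o:
        for c,a in o[k]: print(k,np.round(c,1),a,onplane(d,c,15 if k=='white' else 22)[0].round(1))
E
```

```text
Traceback (most recent call last):
  File "h.py", line 33, in caps
    c=max(cs,key=cv2.contourArea); hull=np.zeros_like(red)
ValueError: max() iterable argument is empty
```

```bash
python3 - <<'E'
from h import *
d=np.load('pics/top0.npy',allow_pickle=True).item();im=d['image'];print(im.dtype)
h=cv2.cvtColor(im,cv2.COLOR_RGB2HSV)
for p in((205,195),(240,178),(270,200),(226,188),(238,184),(205,203)): print(p,im[p[1],p[0]],h[p[1],p[0]])
cv2.imwrite('pics/topz.png',cv2.resize(im[140:250,180:300,::-1],None,fx=5,fy=5,interpolation=cv2.INTER_CUBIC))
d=np.load('pics/scene0.npy',allow_pickle=True).item();im=d['image']
cv2.imwrite('pics/scz.png',cv2.resize(im[175:265,190:330,::-1],None,fx=5,fy=5,interpolation=cv2.INTER_CUBIC))
E
```

```text
uint8
(205, 195) [205  79  71] [  2 167 205]
(240, 178) [207  80  73] [  2 165 207]
(270, 200) [208  81  72] [  2 167 208]
(226, 188) [204 167 104] [ 19 125 204]
(238, 184) [219 180 115] [ 19 121 219]
(205, 203) [250 246 231] [ 24  19 250]
```

View pics/topz.png

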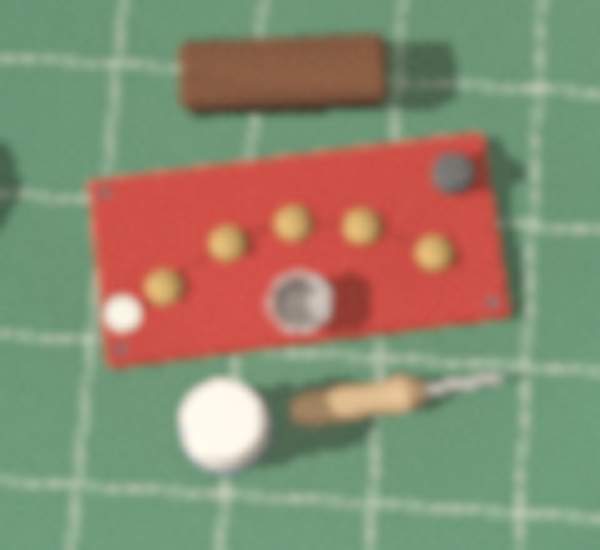

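View pics/scz.png

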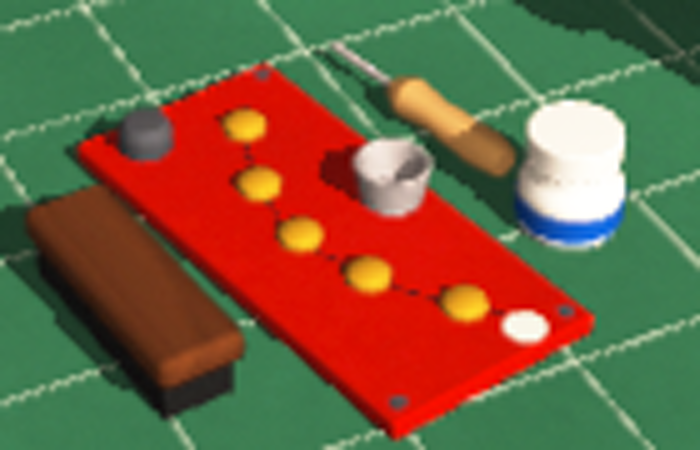

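The zooms show all five caps, with the dot at the left end in the top view and the tin below cap 3. The top camera's colours are washed out, so I'll loosen the masks.

```bash
sed -i 's/(S>200)&(V>120)/(S>150)\&(V>90)/; s/(S>110)&(V>110)/(S>95)\&(V>110)/' h.py
cat >> h.py <<'E'
def fit(d,T=None,zc=21,sort_dot=True,amin=6):
    o,rr=caps(d,T,amin=amin)
    w=[onplane(d,c,15,T)[0][:2] for c,a in sorted(o['white'],key=lambda x:-x[1])]
    b=[onplane(d,c,zc,T)[0][:2] for c,a in o['brass']]
    for c,a in o['brass']+o['white']: print(np.round(c,1),a)
    print('rect',rr); return w,np.array(b),rr
E
python3 - <<'E'
from h import *
for n in('top','scene'):
    d=np.load(f'pics/{n}0.npy',allow_pickle=True).item()
    print(n); w,b,rr=fit(d); print(np.round(w,1).tolist(),np.round(b,1).tolist())
    b=b[np.argsort(-b[:,1])]
    if len(b)==5: print(rigid(P,b))
E
```

```text
top
[238.  184.2] 35
[251.9 184.7] 37
[224.9 188.3] 35
[266.4 190.1] 36
[212.2 197. ] 36
[243.4 199.3] 28
[204.4 202.1] 30
rect ((582.9821166992188, 54.439788818359375), (114.39575958251953, 245.36920166015625), 10.801908493041992)
[[536.0, 158.8], [552.2, 39.8]] [[597.6, 59.3], [598.6, 16.4], [582.0, 98.7], [584.3, -29.2], [552.2, 135.5]]
(np.float64(-1.3768429064996903), array([[ 0.19273968,  0.98124992],
       [-0.98124992,  0.19273968]]), array([582.92544271,  56.15637046]), array([0.27079825, 0.25541521, 0.29990864, 0.18283151, 0.13311691]))
scene
[238.5 199.6] 42
[241.5 211.4] 45
[249.8 221.6] 47
[263.2 229.4] 50
[282.5 235.1] 54
[265.1 207.6] 46
[270.6 213.9] 38
[294.7 239.9] 34
rect ((587.540283203125, 59.25354766845703), (123.39611053466797, 255.8368682861328), 10.774920463562012)
[[539.6, 24.7], [539.3, 52.3], [535.7, 159.2]] [[587.9, -26.2], [602.1, 19.6], [601.4, 62.5], [586.4, 101.5], [556.1, 138.6]]
(np.float64(-1.3801951248024635), array([[ 0.18944924,  0.98189052],
       [-0.98189052,  0.18944924]]), array([586.78550279,  59.20036543]), array([0.25950362, 0.43620722, 0.49321847, 0.18777986, 0.08589699]))
```

```bash
python3 -m jog '-20 -14 0 0 0 -2 -1; -60 -41 0 0 0 -6 -1; -105 -72 0 0 0 -10 -1; -150 -103 0 0 0 -14 -1; -195 -133 0 0 0 -18 -1; -240 -164 0 0 0 -22 -1; -285 -195 0 0 0 -25 -1; -315 -215 0 0 0 -27 -1'
cat >> h.py <<'E'
def delta(target,yaw=None):
    from cell import ctrl
    s=ctrl.read_state();T=toolT(s)
    print('tcp',np.round(s['eef_pos'],1),np.round(s['tool_rot'],3),'F',np.round(s['force'],1),'w',round(s['width'],1),'t',s['clock'])
    print('d tool',(T[:3,:3].T@(np.array(target)-T[:3,3])).round(1), 'wz', None if yaw is None else np.degrees(-(yaw-s['tool_rot'][2]+np.pi)%(2*np.pi)-np.pi).round(1) )
E
python3 -c "
from h import *
delta([642,67,215],-2.95)"
```

```text
clock: 1.15
eef_pos: [423.6, 329.5, 231.2]
tool_rot: [-3.14, 0.0, -2.949]
force: [0.5, -0.9, -0.8]
width: -0.2
tcp [423.6 329.5 231.2] [-3.14   0.    -2.949] F [ 0.5 -0.9 -0.8] w -0.2 t 1.15
d tool [-164.1 -299.4   16.5] wz 0.1
```

```bash
python3 -m jog '-15 -27 2 0 0 0 -1; -40 -73 4 0 0 0 -1; -65 -119 6 0 0 0 -1; -90 -164 8 0 0 0 -1; -115 -210 10 0 0 0 -1; -140 -255 12 0 0 0 -1; -160 -292 15 0 0 0 -1; -164 -299 16 0 0 0 -1'
python3 -m jog '0 0 0 0 0 0 -1; 0 0 0 0 0 0 -1; 0 0 0 0 0 0 -1'
python3 - <<'E'
from h import *
from cell import ctrl
s=ctrl.read_state();d=ctrl.get_image('wrist')
np.save('pics/w1.npy',dict(d=d,s=s),allow_pickle=True);T=toolT(s)
print(s['qpos'])
cv2.imwrite('pics/w1.png',d['image'][...,::-1])
w,b,rr=fit(d,T,amin=30);print(np.round(w,1).tolist(),np.round(b,1).tolist())
E
```

```text
clock: 2.15
eef_pos: [641.8, 66.3, 214.5]
tool_rot: [-3.139, -0.001, -2.953]
force: [-0.5, 1.1, -0.1]
width: -0.1
clock: 2.52
eef_pos: [639.9, 72.4, 215.6]
tool_rot: [3.141, -0.0, -2.945]
force: [-0.2, -0.0, -1.0]
width: -0.1
[-0.11709163  0.63531058 -0.06529812  1.55092917  0.04648463  0.95691364
  1.57112226]
[177.1 104.9] 262
[323.  105.3] 260
[213.4 123.2] 268
[286.6 123.4] 267
[249.8 129.4] 269
[248.   82.2] 408
[254.3  86.1] 56
[345.7  95.8] 222
rect ((583.6679077148438, 56.31938934326172), (118.39043426513672, 247.63796997070312), 10.951140403747559)
[[545.4, 46.9], [535.2, 161.2], [548.5, 54.7]] [[584.6, -28.2], [553.1, 135.5], [598.7, 17.2], [582.9, 98.9], [598.1, 59.4]]
```

View pics/w1.png

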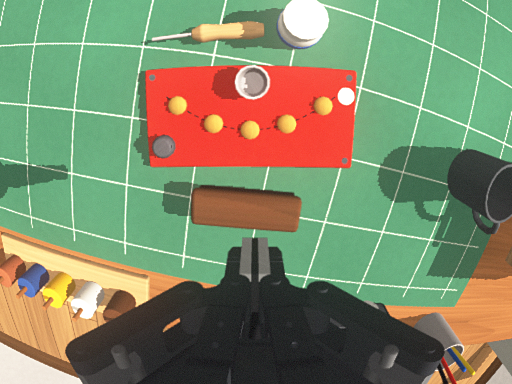

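The wrist view shows the plate clearly: dot at (346,96), cap 1 at (323,105), then caps along to cap 5 at (177,105). The shut fingers end at (256,245). I'll fit the pose and plan the move to cap 1.

```bash
python3 - <<'E'
from h import *
from cell import ctrl
d=np.load('pics/w1.npy',allow_pickle=True).item();T=toolT(d['s']);d=d['d']
uv=np.array([[323,105.3],[286.6,123.4],[249.8,129.4],[213.4,123.2],[177.1,104.9]])
for z in(20,22):
    b=onplane(d,uv,z,T)[:,:2];th,R,t,e=rigid(P,b);print(z,th,t,e.round(2))
b=onplane(d,uv,21,T)[:,:2];th,R,t,e=rigid(P,b)
W=P@R.T+t;print(W.round(1).tolist(), (DOT@R.T+t))
np.savez('plate.npz',R=R,t=t,W=W,th=th)
delta([*W[0],70],np.arctan2(-R[1,1],-R[0,1]))
delta([*W[0],35])
E
```

```text
20 -1.379903425915385 [583.5387593   56.56376698] [0.53 0.16 0.09 0.39 0.32]
22 -1.3799034259153855 [583.38705879  56.56286047] [1.03 0.41 0.17 0.63 0.82]
[[552.8, 136.2], [582.9, 99.2], [598.2, 59.4], [598.8, 16.7], [584.7, -28.8]] [534.7211301  161.21625914]
tcp [640.1  72.1 215.6] [ 3.141  0.    -2.945] F [-0.1  0.5 -0.5] w -0.5 t 2.575
d tool [ 73.1  79.8 145.6] wz 0.3
tcp [640.1  72.1 215.6] [ 3.141  0.    -2.945] F [-0.1  0.5 -0.5] w -0.5 t 2.575
d tool [ 73.1  79.8 180.6] wz None
```

```bash
python3 -m jog '20 22 30 0 0 0 -1; 45 49 55 0 0 0 -1; 65 71 85 0 0 0 -1; 73 80 115 0 0 0 -1; 73 80 140 0 0 0 -1; 73 80 160 0 0 0 -1; 73 80 170 0 0 0 -1; 73 80 170 0 0 0 -1'
python3 -m jog '0 0 0 0 0 0 -1; 0 0 0 0 0 0 -1; 0 0 0 0 0 0 -1'
python3 - <<'E'
from h import *
from cell import ctrl
W=np.load('plate.npz')['W']
delta([*W[0],45])
s=ctrl.read_state();d=ctrl.get_image('wrist')
cv2.imwrite('pics/w2.png',d['image'][...,::-1])
w,b,rr=fit(d,toolT(s),zc=20,amin=30);print(b.round(1).tolist(),W.round(1).tolist())
d=ctrl.get_image('scene')
cv2.imwrite('pics/s2.png',cv2.resize(d['image'][130:290,170:380,::-1],None,fx=3.5,fy=3.5))
E
```

```text
clock: 3.58
eef_pos: [553.1, 135.3, 45.1]
tool_rot: [3.142, -0.001, -2.947]
force: [0.6, -0.2, 0.7]
width: 0.0
clock: 3.95
eef_pos: [553.8, 135.1, 45.8]
tool_rot: [3.141, 0.001, -2.947]
force: [-0.2, 0.3, 0.1]
width: 0.2
tcp [553.8 135.1  45.8] [ 3.141e+00  1.000e-03 -2.947e+00] F [-0.2  0.3  0.1] w 0.2 t 3.95
d tool [0.8 1.2 0.8] wz None
[ 36.4 219.6] 224
[255.7 226.6] 668
[ 87.1 252.4] 425
[193.9 257.7] 661
[138.7 263.7] 556
[133.3 191.4] 143
[ 96.5 200.3] 135
[114.4 195.5] 83
[299.3 208.8] 695
rect ((582.589111328125, 56.59576416015625), (119.66543579101562, 247.51075744628906), 11.038379669189453)
[[582.6, -29.9], [550.6, 135.8], [598.7, 17.7], [581.8, 99.6], [596.7, 60.4]] [[552.8, 136.2], [582.9, 99.2], [598.2, 59.4], [598.8, 16.7], [584.7, -28.8]]
```

View pics/w2.png

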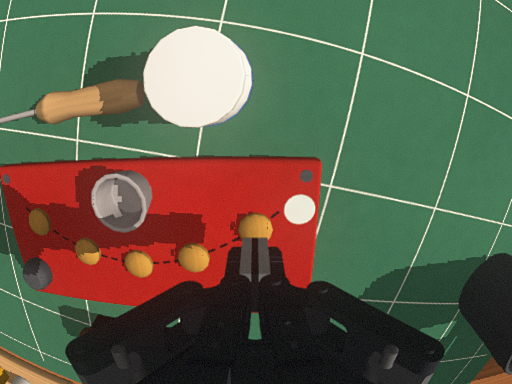

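View pics/s2.png

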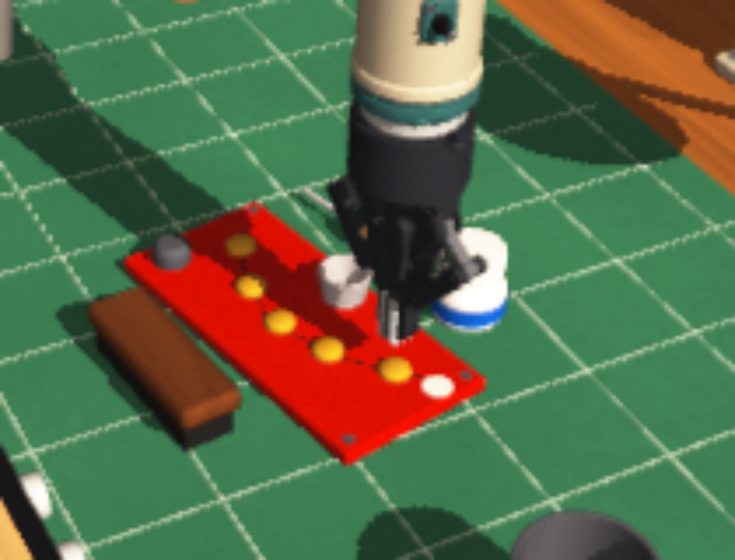

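```bash
python3 -m jog '1 1 8 0 0 0 -1; 1.5 1 15 0 0 0 -1; 1.5 1 20 0 0 0 -1; 1.5 1 22 0 0 0 -1; 1.5 1 22 0 0 0 -1'
python3 -m jog '0 0 1 0 0 0 -1; 0 0 2 0 0 0 -1; 0 0 2 0 0 0 -1'
python3 -m jog '0 0 1 0 0 0 -1; 0 0 2 0 0 0 -1; 0 0 2 0 0 0 -1'
```

```text
clock: 4.68
eef_pos: [551.7, 135.7, 23.1]
tool_rot: [-3.142, -0.0, -2.947]
force: [-0.1, -0.1, -0.5]
width: -0.1
clock: 5.05
eef_pos: [552.0, 135.8, 21.6]
tool_rot: [3.142, 0.001, -2.947]
force: [0.8, -0.3, 3.0]
width: -0.2
clock: 5.42
eef_pos: [552.0, 135.8, 19.3]
tool_rot: [3.142, 0.0, -2.947]
force: [-0.3, 0.2, 3.9]
width: 0.1
```

Contact, about 4 N: the cap is sliding. I'll carry on in small steps to the stop.

```bash
python3 -m jog '0 0 1 0 0 0 -1; 0 0 1.5 0 0 0 -1; 0 0 1.5 0 0 0 -1'
python3 -m jog '0 0 0.5 0 0 0 -1; 0 0 1 0 0 0 -1; 0 0 1 0 0 0 -1'
```

```text
clock: 5.8
eef_pos: [552.0, 135.8, 17.8]
tool_rot: [3.142, 0.0, -2.947]
force: [0.8, -0.2, 3.0]
width: -0.1
clock: 6.18
eef_pos: [551.9, 135.8, 16.8]
tool_rot: [3.142, 0.0, -2.947]
force: [0.6, -0.9, 3.5]
width: -0.0
```

```bash
python3 -m jog '0 0 0.5 0 0 0 -1; 0 0 1 0 0 0 -1; 0 0 1 0 0 0 -1'

```

```text
clock: 6.55
eef_pos: [552.0, 135.8, 16.5]
tool_rot: [-3.142, 0.001, -2.947]
force: [-1.2, -0.0, 9.3]
width: 0.2
```

```bash
python3 -m jog '0 0 0.5 0 0 0 -1; 0 0 0.5 0 0 0 -1; 0 0 0.5 0 0 0 -1'

```

```text
clock: 6.92
eef_pos: [552.0, 135.8, 16.4]
tool_rot: [-3.142, 0.001, -2.947]
force: [-1.1, -0.6, 13.0]
width: 0.4
```

Cap 1 is at its hard stop (z 16.4, force rising to 13 N). On to cap 2.

```bash
python3 -m jog '0 0 -8 0 0 0 -1; 0 0 -16 0 0 0 -1; -6 -11 -17 0 0 0 -1; -13 -24 -17 0 0 0 -1; -20 -36 -17 0 0 0 -1; -23 -42 -17 0 0 0 -1; -23 -42 -12 0 0 0 -1; -23 -42 -9 0 0 0 -1'
python3 -m jog '0 0 0 0 0 0 -1; 0 0 0 0 0 0 -1; 0 0 0 0 0 0 -1'
python3 - <<'E'
from h import *
from cell import ctrl
W=np.load('plate.npz')['W']
delta([*W[1],17])
s=ctrl.read_state();d=ctrl.get_image('wrist')
cv2.imwrite('pics/w3.png',d['image'][...,::-1])
w,b,rr=fit(d,toolT(s),zc=20,amin=30);print(b.round(1).tolist())
E
```

```text
clock: 7.92
eef_pos: [581.8, 99.5, 23.7]
tool_rot: [3.141, -0.001, -2.947]
force: [-0.0, -0.4, 0.7]
width: -0.3
clock: 8.3
eef_pos: [582.5, 99.3, 24.4]
tool_rot: [3.142, 0.0, -2.947]
force: [0.1, 0.3, -0.3]
width: -0.2
tcp [582.5  99.3  24.4] [ 3.142  0.    -2.947] F [ 0.1  0.3 -0.3] w -0.2 t 8.3
d tool [-0.4 -0.1  7.4] wz None
[ 57.  206.3] 649
[327.5 209.2] 681
[115.7 241.8] 579
[254.8 237.1] 208
[182.4 256.5] 727
[189.2 166.7] 336
[146.9 183.8] 444
[159.7 170.6] 208
[375.8 187.9] 813
rect ((582.794921875, 56.254600524902344), (118.80891418457031, 247.2073974609375), 11.027176856994629)
[[583.0, -27.1], [551.7, 134.3], [597.5, 16.4], [575.7, 98.6], [597.3, 59.4]]
```

View pics/w3.png

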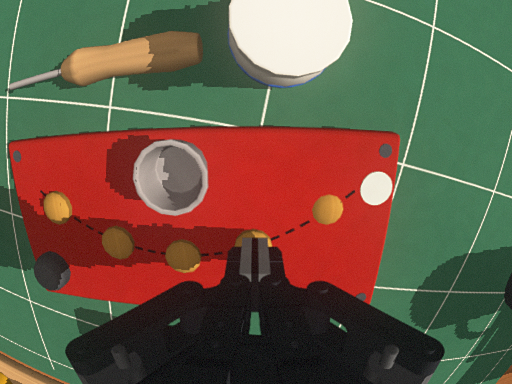

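The fingers are centred on cap 2 at (255,240), and cap 1 at (327,209) looks flat. Pressing cap 2.

```bash
python3 -m jog '0 0 1.5 0 0 0 -1; 0 0 3 0 0 0 -1; 0 0 4.5 0 0 0 -1; 0 0 6 0 0 0 -1; 0 0 7 0 0 0 -1; 0 0 8 0 0 0 -1; 0 0 8 0 0 0 -1'
python3 -m jog '0 0 0.5 0 0 0 -1; 0 0 1 0 0 0 -1; 0 0 1 0 0 0 -1'
```

```text
clock: 9.22
eef_pos: [582.6, 99.0, 16.6]
tool_rot: [3.142, 0.0, -2.947]
force: [-1.0, 0.0, 6.1]
width: -0.0
clock: 9.6
eef_pos: [582.7, 99.0, 16.4]
tool_rot: [-3.142, 0.001, -2.947]
force: [-2.3, -0.5, 13.5]
width: -0.1
```

Cap 2 is home. Next is cap 3.

```bash
python3 -m jog '0 0 -8 0 0 0 -1; 0 0 -15 0 0 0 -1; -2 -11 -16 0 0 0 -1; -4 -23 -16 0 0 0 -1; -6 -34 -16 0 0 0 -1; -7.3 -42 -16 0 0 0 -1; -7.3 -42 -12 0 0 0 -1; -7.3 -42 -9 0 0 0 -1'
python3 -m jog '0 0 0 0 0 0 -1; 0 0 0 0 0 0 -1; 0 0 0 0 0 0 -1'
```

```text
clock: 10.6
eef_pos: [597.4, 59.7, 23.8]
tool_rot: [3.141, -0.001, -2.947]
force: [0.4, 0.8, -0.4]
width: -0.3
clock: 10.98
eef_pos: [597.8, 59.5, 24.4]
tool_rot: [3.142, 0.0, -2.947]
force: [0.3, 1.0, 0.4]
width: 0.1
```

```bash
python3 -m jog '0 0 1.5 0 0 0 -1; 0 0 3 0 0 0 -1; 0 0 4.5 0 0 0 -1; 0 0 6 0 0 0 -1; 0 0 7 0 0 0 -1; 0 0 8 0 0 0 -1; 0 0 8 0 0 0 -1'
python3 -m jog '0 0 0.5 0 0 0 -1; 0 0 1 0 0 0 -1; 0 0 1 0 0 0 -1'
```

```text
clock: 11.85
eef_pos: [597.9, 59.3, 16.6]
tool_rot: [3.142, 0.0, -2.947]
force: [-1.5, 0.0, 6.5]
width: 0.1
clock: 12.22
eef_pos: [597.9, 59.2, 16.4]
tool_rot: [-3.142, 0.0, -2.947]
force: [-2.5, -0.7, 12.6]
width: -0.4
```

Cap 3 is home. Next is cap 4.

```bash
python3 -m jog '0 0 -8 0 0 0 -1; 0 0 -15 0 0 0 -1; 2 -11 -16 0 0 0 -1; 4 -23 -16 0 0 0 -1; 6 -34 -16 0 0 0 -1; 7.6 -42 -16 0 0 0 -1; 7.6 -42 -12 0 0 0 -1; 7.6 -42 -9 0 0 0 -1'
python3 -m jog '0 0 0 0 0 0 -1; 0 0 0 0 0 0 -1; 0 0 0 0 0 0 -1'
python3 - <<'E'
from h import *
from cell import ctrl
W=np.load('plate.npz')['W']
delta([*W[3],17])
s=ctrl.read_state();d=ctrl.get_image('wrist')
cv2.imwrite('pics/w4.png',d['image'][...,::-1])
w,b,rr=fit(d,toolT(s),zc=20,amin=30);print(b.round(1).tolist())
E
```

```text
clock: 13.22
eef_pos: [598.2, 17.1, 23.9]
tool_rot: [3.141, -0.0, -2.947]
force: [-0.7, -0.5, -0.2]
width: 0.5
clock: 13.6
eef_pos: [598.5, 16.8, 24.4]
tool_rot: [3.142, 0.0, -2.947]
force: [-0.4, -1.0, 0.3]
width: 0.3
tcp [598.5  16.8  24.4] [ 3.142  0.    -2.947] F [-0.4 -1.   0.3] w 0.3 t 13.6
d tool [-0.3 -0.1  7.4] wz None
[177.9 210.1] 1122
[448.  207.4] 405
[252.4 236.8] 272
[387.5 241.7] 473
[322.5 254.9] 550
[339.  178.4] 1360
[481.6 188.9] 436
rect ((582.9434204101562, 55.924224853515625), (119.03633117675781, 247.16676330566406), 10.8845853805542)
[[584.1, -28.4], [552.3, 131.9], [591.8, 14.8], [581.3, 96.0], [596.1, 57.4]]
```

View pics/w4.png

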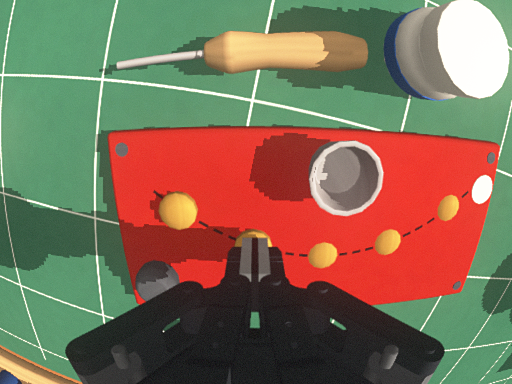

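Caps 1–3 look flat, at (448,207), (387,242) and (322,255). The fingers are on cap 4 at (253,240), and cap 5 stands up at (178,210).

```bash
python3 -m jog '0 0 1.5 0 0 0 -1; 0 0 3 0 0 0 -1; 0 0 4.5 0 0 0 -1; 0 0 6 0 0 0 -1; 0 0 7 0 0 0 -1; 0 0 8 0 0 0 -1; 0 0 8 0 0 0 -1'
python3 -m jog '0 0 0.5 0 0 0 -1; 0 0 1 0 0 0 -1; 0 0 1 0 0 0 -1'
```

```text
clock: 14.52
eef_pos: [598.6, 16.6, 16.6]
tool_rot: [-3.142, 0.0, -2.947]
force: [-0.4, -0.5, 7.3]
width: -0.2
clock: 14.9
eef_pos: [598.6, 16.6, 16.4]
tool_rot: [-3.141, 0.001, -2.947]
force: [-2.3, 0.4, 12.9]
width: 0.2
```

Cap 4 is home. Next is cap 5.

```bash
python3 -m jog '0 0 -8 0 0 0 -1; 0 0 -15 0 0 0 -1; 6 -11 -16 0 0 0 -1; 12 -23 -16 0 0 0 -1; 18 -34 -16 0 0 0 -1; 22.5 -42 -16 0 0 0 -1; 22.5 -42 -12 0 0 0 -1; 22.5 -42 -9 0 0 0 -1'
python3 -m jog '0 0 0 0 0 0 -1; 0 0 0 0 0 0 -1; 0 0 0 0 0 0 -1'
```

```text
clock: 15.9
eef_pos: [584.5, -28.5, 23.9]
tool_rot: [3.141, 0.0, -2.947]
force: [-0.5, 0.4, 0.4]
width: -0.1
clock: 16.27
eef_pos: [584.6, -28.7, 24.3]
tool_rot: [3.142, 0.0, -2.947]
force: [-0.5, -1.4, 0.6]
width: -0.3
```

```bash
python3 -m jog '0 0 1.5 0 0 0 -1; 0 0 3 0 0 0 -1; 0 0 4.5 0 0 0 -1; 0 0 6 0 0 0 -1; 0 0 7 0 0 0 -1; 0 0 8 0 0 0 -1; 0 0 8 0 0 0 -1'
python3 -m jog '0 0 0.5 0 0 0 -1; 0 0 1 0 0 0 -1; 0 0 1 0 0 0 -1'
```

```text
clock: 17.15
eef_pos: [584.6, -29.0, 16.6]
tool_rot: [-3.142, 0.0, -2.947]
force: [-1.4, 0.0, 5.3]
width: -0.1
clock: 17.52
eef_pos: [584.7, -29.0, 16.4]
tool_rot: [-3.141, 0.001, -2.947]
force: [-2.4, 0.1, 13.9]
width: 0.2
```

Cap 5 is home. Lifting straight up, then back for a view.

```bash
python3 -m jog '0 0 -10 0 0 0 -1; 0 0 -35 0 0 0 -1; 0 0 -70 0 0 0 -1; 0 0 -110 0 0 0 -1; 0 0 -150 0 0 0 -1; 0 0 -180 0 0 0 -1; 0 0 -198 0 0 0 -1; 0 0 -200 0 0 0 -1'
python3 -m jog '-20 20 0 0 0 0 -1; -40 50 0 0 0 0 -1; -58 76 0 0 0 0 -1; -60 84 0 0 0 0 -1; -60 84 0 0 0 0 -1; -60 84 0 0 0 0 -1; -60 84 0 0 0 0 -1'
python3 - <<'E'
from h import *
from cell import ctrl
s=ctrl.read_state();print(s['eef_pos'].round(1) if hasattr(s['eef_pos'],'round') else s['eef_pos'],s['force'],s['clock'])
d=ctrl.get_image('wrist');T=toolT(s)
im=d['image'];cv2.imwrite('pics/w5.png',im[...,::-1])
w,b,rr=fit(d,T,zc=16,amin=30)
b=b[np.argsort(-b[:,1])];print(b.round(1).tolist(),np.load('plate.npz')['W'].round(1).tolist())
t0=np.load('pics/top0.npy',allow_pickle=True).item()
for n in('scene','top'):
    e=ctrl.get_image(n); cv2.imwrite(f'pics/{n}5.png',cv2.resize(e['image'][(170 if n=="scene" else 130):(270 if n=="scene" else 250),(180 if n=="scene" else 170):(340 if n=="scene" else 320),::-1],None,fx=5,fy=5))
# cap height from z_map: plate-relative
def top(d,uv,T):
    out=[]
    f=192/np.tan(np.radians(d['vertical_fov'])/2)
    for u in uv:
        o,v=rays(d,u,T); zc=d['z_map'][int(round(u[1])),int(round(u[0]))]
        r=np.linalg.norm((np.array(u)-[d['cx'],d['cy']])/f); out.append((o+v[0]*zc/np.cos(r))[2].round(1))
    return out
o,_=caps(d,T,amin=30);print('z now',top(d,[c for c,a in o['brass']],T))
a=np.load('pics/w1.npy',allow_pickle=True).item();Ta=toolT(a['s']);o,_=caps(a['d'],Ta,amin=30)
print('z before',top(a['d'],[c for c,_ in o['brass']],Ta))
E
```

```text
clock: 18.52
eef_pos: [585.0, -29.2, 216.4]
tool_rot: [-3.141, 0.002, -2.947]
force: [-0.6, -0.1, -1.1]
width: 0.1
clock: 19.4
eef_pos: [626.8, 63.3, 215.3]
tool_rot: [-3.141, -0.0, -2.949]
force: [0.8, 0.3, -0.2]
width: 0.0
[626.8  63.3 215.3] [ 0.8068196   0.32756183 -0.15307972] 19.4
[183.7 117.2] 171
[327.5 117.5] 170
[219.5 135.5] 175
[291.6 135.6] 173
[255.5 141.6] 178
[253.8  95.7] 410
[260.7  99.7] 51
[350.5 108. ] 222
rect ((583.4705810546875, 56.18572998046875), (118.23300170898438, 247.80288696289062), 10.894977569580078)
[[552.9, 136.0], [583.0, 99.1], [598.3, 59.3], [598.9, 16.9], [584.6, -28.5]] [[552.8, 136.2], [582.9, 99.2], [598.2, 59.4], [598.8, 16.7], [584.7, -28.8]]
z now [np.float64(17.9), np.float64(16.9), np.float64(16.7), np.float64(17.0), np.float64(18.2)]
z before [np.float64(23.2), np.float64(23.6), np.float64(24.3), np.float64(24.0), np.float64(23.0)]
```

View pics/w5.png

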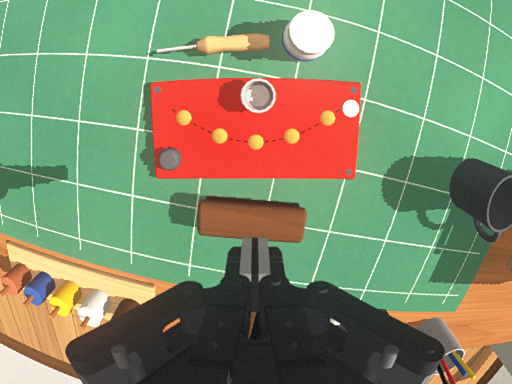

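View pics/scene5.png

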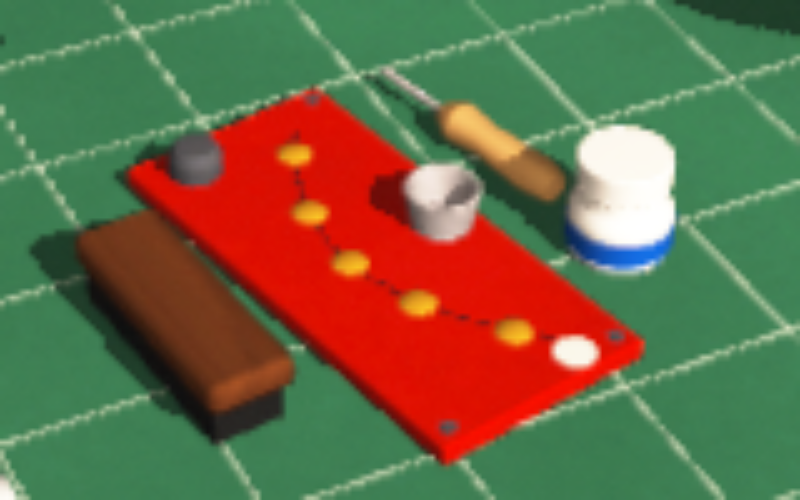

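The caps look flush in both views and the bystanders haven't moved. Single-pixel depth is noisy, so I'll do one averaged height check before handing in.

```bash
python3 - <<'E'
from h import *
from cell import ctrl
s=ctrl.read_state();d=ctrl.get_image('wrist')
a=np.load('pics/w1.npy',allow_pickle=True).item()
for d,s in((a['d'],a['s']),(d,s)):
    T=toolT(s);f=192/np.tan(np.radians(d['vertical_fov'])/2);o,_=caps(d,T,amin=30)
    def Z(c,r0,r1):
        g=np.mgrid[-16:17,-16:17].reshape(2,-1).T;q=np.hypot(*g.T);g=g[(q>=r0)&(q<=r1)]
        uv=np.round(c).astype(int)+g; og,v=rays(d,uv,T)
        r=np.linalg.norm((uv-[d['cx'],d['cy']])/f,axis=1)
        return np.median(og[2]+v[:,2]*d['z_map'][uv[:,1],uv[:,0]]/np.cos(r))
    print([(int(c[0]),round(Z(c,0,4)-Z(c,13,15),1)) for c,_ in sorted(o['brass'],key=lambda x:-x[0][0])])
print(s['eef_pos'],s['force'],s['clock'],np.abs(s['qd']).max())
E
```

```text
[(322, np.float64(6.9)), (286, np.float64(7.2)), (249, np.float64(7.0)), (213, np.float64(7.6)), (177, np.float64(7.4))]
[(326, np.float64(2.0)), (290, np.float64(1.8)), (254, np.float64(1.6)), (218, np.float64(1.8)), (182, np.float64(2.0))]
[627.03866265  64.21754188 215.44132963] [ 0.01726035 -0.44265998  0.20790727] 19.55 0.004851500586890557
```

All five caps now stand 1.6–2.0 mm above the plate, which is home. Handing in.

```bash
python3 -c "
from cell import ctrl
print(ctrl.finish_job())"
```

```text
the job is handed in; nothing more can be done
None
```

I pressed caps 1 to 5 home in order from the white dot with the shut fingertips. Each was pushed in small steps to its hard stop; the highest force reading was about 14 N. Between caps I kept the tip low, at about 31 mm above the table, and handed in at about 19.6 s with the hand about 200 mm above the plate and at rest.

**Last checks:**
- **Caps:** averaged depth put every cap 1.6–2.0 mm above the plate, down from 6.9–7.6 mm before. The tip stopped at z = 16.4 mm on all five.
- **Bystanders:** by eye, the tin, anvil, glue, awl, brush and mug stood where they began. I did not measure their shifts, and the spool and maul were not in the final views I looked at, though the hand stayed well away from them.
- **Disagreements:** the first scene-camera fit differed from the top and wrist fits by 3–4 mm, so I used the wrist fit. A single-pixel depth check gave noisy drops of about 5–7.6 mm, and the averaged check replaced it.

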